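Unlock the spice-crushing dish and lift it off with its ball

TASK

The round spice crusher on the worktop is locked on its wooden base. Take the white dish by the upright wooden grip on its rim, turn it anticlockwise (seen from above) about a quarter turn until you feel it come up against its stop, then lift it straight off the base and finish holding it level by the grip, about a hand's width above the base, with the loose ball still resting in the middle of the dish. Keep the dish level and the ball in its middle all the time, do not wrench the dish when it reaches the stop, and leave the jars and the salt shaker where they stand.

Things in the scene. Friction and masses are not known exactly. Their poses are not given: they have to be found in the camera images.
- base: Round wooden base, 130 mm across, 32 mm high, fixed on the worktop. Origin: centre of its underside, z up. A steel bayonet plate in its top is hidden under the dish. The dish's grip lies along its x axis when locked, along its y axis (90 degrees anticlockwise from above) at the unlocking stop, give or take 3 degrees. The stop is rigid: some 7 N more at the grip shows it; over 20 N wrenches it
- dish: White porcelain dish, 117 mm across, 22 mm deep, 0.2 kg; upright wooden grip on its rim at +x. Origin: centre of its foot, resting on the base's top; z up. Below the foot a 40 mm spigot with two lugs reaches 17 mm into the base, with about 2.5 mm of play. Starts 1 to 9 degrees past the locked end; turns easily; lifts out only at the unlocking stop (within 5 degrees), free after 17 mm
- dish_grip (a point): Middle of the flat faces of the upright wooden grip, 59 mm from the dish's axis along the dish's +x and 44 mm above its foot. The grip is a round-topped board standing on the rim, 12 mm thick (along x), 34 mm wide (along y), its top 58 mm above the foot (90 mm above the worktop), clear of the rim (22 mm above the foot) below. Pinch it from above across its thickness. Axes as the dish's
- dish_middle (a point): Lowest point of the dish's hollow, on its axis, 6 mm above its foot. Axes as the dish's. The hollow is shallow: nearly flat within 7 mm of the middle, then rising at 7 degrees, steeper from 34 mm out
- ball_center (a point): Centre of the loose crushing ball, grey polished stone, 36 mm in diameter, about 50 g, lying in the dish's hollow; it rolls easily
- jar_a: Glass spice jar with red cap, 45 mm across, 106 mm high, standing near the crusher; origin: centre of its underside. Not to be moved
- jar_b: A second such spice jar with red cap, 45 mm across, 106 mm high; origin: centre of its underside. Not to be moved
- salt: Glass salt shaker with grey top, 44 mm across, 90 mm high; origin: centre of its underside. Not to be moved
There are look-alikes about, which are no part of the job. Of the things like the part that bears ball_center, leave any that is blue or purple; of the rest the larger one is meant.

How it is judged:
By the outcome, as a careful person would: the job done as asked, in the order asked, and still so for the second after the job is handed in, while the arm keeps its last pose, push and grip.
It also fails if it takes over 45 s, if anything falls off the work surface, if the arm or the gripper's body presses on something with over 40 N, if the wrist force passes 120 N, or if a joint passes its speed limit or range.

ROBOT

A 6-joint arm with a two-finger parallel gripper is mounted at the origin on a cart in front of the work surface, level with it; the furniture and walls round the work are solid. World frame = base frame: x ahead of the robot, y to its left, z up, the work surface at z = 0. Lengths are in m, angles in degrees, forces in N, time in s.
With the tool pointing down it reaches from about 0.375 to 0.9 m from the base axis. Payload 3.1 kg.
Tool frame: the origin (TCP) lies at the very end of the fingers, on their centre line; the grasp point (between the pads) lies 19 mm behind it; z points along the fingers, y is the line along which they close (so a half turn about z gives the same grasp; the last joint's range is limited). The gripper opens to 87 mm and grips with 3 to 60 N. Pads are 19 mm wide; open, the fingers measure 117 mm over their backs; the gripper's body (75 mm by 190 mm) begins 51 mm behind the grasp point.
Start: joints at [-75.315, 30.224, 82.088, -0, 67.689, -10.227], TCP at [0.263, -0.567, 0.223] pointing down, gripper open.
Joint ranges: [-176.69, 176.69], [-43.24, 126.21], [12.49, 139.97], [-82, 262], [0, 151.66], [-163.58, 163.58]. Speed limits (degrees/s): [159.86, 159.86, 180, 180, 180, 180].

INTERFACE

Orientations are given as a 3x3 rotation matrix whose columns are the frame's x, y, z axes.
In Python, from rig import bot gives the robot as it stands.
- The arm moves only by the tool move_arm, never from a script. Its argument "increments" is a list of rows, each an object with "xyz": the shift along the tool's x, y, z in mm, a list of three; "roll": the turn about the tool's z in rad; "grip": the opening in per cent of the stroke, from 0 (shut) to 100 (fully open). A call has 1 to 5 rows; each row shifts and turns the commanded pose from where the row before left it, along the tool's axes as they then stand; what a row does not reach is not made up. A row lasts 1/12 s, in which the tool goes at most 41.7 mm and 7.16 degrees, less where a joint would pass 70% of its speed; a pose out of reach is approached as far as the arm can. A call is refused whole if a number of a shift passes 41.7 or a number of a turn 0.125, either way. A call with a gripper value outside its range is refused whole. The fingers move at their own pace and stop on an object; the grip force is fixed at half the most. Time passes only in rows, so rows that do not move let the fingers close. It gives the time, the measured TCP pose, the force, the opening and the grip force at its end, in the units of the state.
- bot.read_state(): the state, without advancing time (a new reading comes with each control period).
- bot.capture(name): name is "scene" or "side" or "wrist"; returns (picture, depth): 400x640x3 uint8, red, green, blue; 400x640 float32, m along the optical axis (not along the pixel's ray), 0 where there is no reading.
- bot.camera_model(name): a dict with "intrinsics" (3x3 intrinsics, pixels), "D" ([k1, k2, p1, p2, k3] as OpenCV has them; the pictures are not rectified), "rvec" (rotation vector, rad) and "tvec" (3), from world to camera coordinates, as OpenCV has them; the wrist camera has in their place "tool_from_camera" (4x4, takes a point from camera to tool coordinates, whose origin is the TCP and whose axes are the flange's). Camera axes: x right, y down, z forward; pixel columns grow to the right and rows downward; lengths in m; the calibration is good to about 2 mm. A picture is of the moment at which its call begins: read the wrist's pose just before it. camera_model takes no time and is no camera call.
- bot.hand_in(): hands the job in; it is judged then, once.
Trained networks look in the newest picture that a camera, given by its name, has taken for a name from the list of things; names that differ only in an ending like _2 or _b are one class to them, and where a whole thing is asked for, a point or a joint stands for the part that bears it (a point fixed in the world has none). Each returns a list of dicts, best first, with "conf" (0 to 1); they miss things now and then, are a little off and sometimes report something else, mostly with a low value. They report only what shows in the picture. A call takes as long as a camera call. They do not tell look-alikes from the thing itself.
- bot.spot_in(label, camera): "at" ([x, y, z] in m, in the coordinates of the camera as it stood for that picture, good to about 4 mm: the middle of the surface that is visible of it).
- bot.trace(label, camera): "mask" (400x640 bool, what is visible of it).
The state is a dict: "time_s": time; "joint_positions": joint angles; "qvel": joint speeds; "tau": joint torques, N m; "position": TCP position; "tcp_rot": TCP orientation; "force": force on the tool from outside, world axes, zero at the start; "moment": the same for the moment, N m; "opening": opening from 0.0 (shut) to 1.0 (fully open); "grasp_force": force on a finger pad.
Only numpy, scipy, OpenCV 4.12 (cv2) and the standard library are available. Lean on these libraries where they do the work, as an engineer would, in place of code of your own. Each camera call takes 0.05 s, during which the arm holds its last target. There are 200 camera calls.

## Working session

There is one attempt and no reset: what is moved stays moved. The work goes in short steps, Python scripts to look and compute and a tool call to move; the robot and the scene stay as the last step left them, time stands still between calls to the robot, and variables do not carry over. Pictures are saved under pics/ and viewed, at most 10 in all, crops included, and the job is handed in when it is done.

Besides the shell and the picture viewer there is one more tool, called after "Request:" in YAML: its name, and indented under it one key for each argument. move_arm: Moves the arm, as the interface text tells. Its arguments: {"type":"object","properties":{"increments":{"type":"array"}},"required":["increments"]}

```bash
ls; mkdir -p pics; cat > h.py <<'E'
import numpy as np, cv2
from rig import bot
def snap(n,f=None):
    p,d=bot.capture(n)
    if f: cv2.imwrite('pics/'+f,cv2.cvtColor(p,cv2.COLOR_RGB2BGR))
    return p,d
def c2w(n,P,st=None):
    P=np.atleast_2d(P); m=bot.camera_model(n)
    if n=='wrist':
        st=st or bot.read_state(); T=np.array(m['tool_from_camera'])
        return (P@T[:3,:3].T+T[:3,3])@np.array(st['tcp_rot']).T+np.array(st['position'])
    R=cv2.Rodrigues(np.array(m['rvec'],float))[0]
    return (P-np.array(m['tvec']).ravel())@R
def pix(n,P):
    m=bot.camera_model(n)
    return cv2.projectPoints(np.atleast_2d(P).astype(float),np.zeros(3),np.zeros(3),np.array(m['intrinsics']),np.array(m['D'],float))[0][:,0]
def mask_pts(n,mask,d,st=None):
    m=bot.camera_model(n); v,u=np.nonzero(mask&(d>0)); z=d[v,u]
    q=cv2.undistortPoints(np.c_[u,v].astype(float)[:,None],np.array(m['intrinsics']),np.array(m['D'],float))[:,0]
    return c2w(n,np.c_[q*z[:,None],z],st)
E
python3 - <<'E'
from h import *
for c in ('scene','side'):
    snap(c,c+'1.png')
    for l in ('dish','dish_grip','ball_center','base','jar_a','salt'):
        for r in bot.spot_in(l,c): print(c,l,round(r['conf'],2),c2w(c,r['at']).round(3)[0],pix(c,r['at']).round()[0])
print(bot.read_state())
a=[cv2.imread('pics/%s1.png'%c) for c in('scene','side')]
E
```

```text
pics
scene dish 0.92 [ 0.575 -0.059  0.047] [287. 216.]
scene dish_grip 0.57 [ 0.576 -0.057  0.045] [287. 217.]
scene ball_center 0.69 [ 0.412 -0.002  0.025] [303. 287.]
scene ball_center 0.57 [ 0.577 -0.193  0.02 ] [335. 199.]
scene ball_center 0.56 [ 0.564 -0.063  0.068] [291. 213.]
scene jar_a 0.67 [ 0.681 -0.273  0.075] [339. 147.]
scene jar_a 0.62 [ 0.575 -0.254  0.098] [358. 168.]
side dish 0.55 [ 0.572 -0.056  0.042] [286. 223.]
side dish_grip 0.57 [ 0.567 -0.056  0.045] [288. 223.]
side ball_center 0.87 [ 0.432 -0.13   0.026] [378. 243.]
side ball_center 0.85 [ 0.564 -0.053  0.063] [287. 217.]
side ball_center 0.8 [ 0.408 -0.002  0.026] [344. 301.]
side base 0.82 [ 0.524 -0.021  0.025] [294. 256.]
side jar_a 0.96 [ 0.565 -0.255  0.069] [359. 155.]
side jar_a 0.61 [ 0.686 -0.261  0.068] [311. 131.]
side salt 0.74 [ 0.447 -0.257  0.048] [413. 190.]
side salt 0.55 [ 0.569 -0.058  0.048] [287. 221.]
{'time_s': 0.7, 'joint_positions': array([-7.53159969e+01,  3.02208334e+01,  8.20898856e+01, -1.84251135e-03,
        6.76881890e+01, -1.02258908e+01]), 'qvel': array([ 0.02477311,  0.00561941, -0.04902942, -0.06135039,  0.03485513,
       -0.01513371]), 'tau': array([ 1.11870282e-03, -4.39857495e+01, -1.76954198e+01,  6.34626998e-02,
        5.02890826e-02, -1.25360526e-05]), 'position': array([ 0.26326779, -0.56680492,  0.2225649 ]), 'tcp_rot': array([[ 9.06966153e-01,  4.21203509e-01, -2.39470380e-05],
       [ 4.21203509e-01, -9.06966154e-01, -2.59790829e-05],
       [-3.26616339e-05,  1.34755725e-05, -9.99999999e-01]]), 'force': array([ 0.40507633, -0.06964891,  0.17183462]), 'moment': array([ 0.03212874, -0.01096439,  0.04897542]), 'grasp_force': 0.0, 'opening': 1.0018406196910832}
```

View pics/scene1.png

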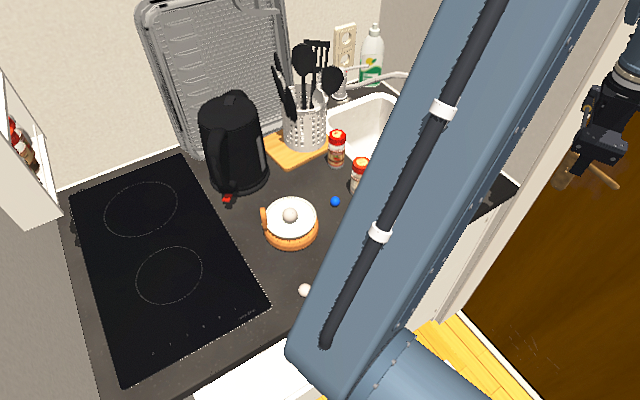

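View pics/side1.png

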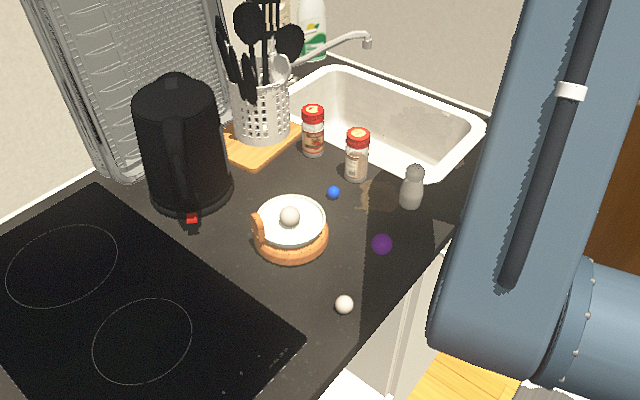

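Side view: the ball candidates are grey in the dish (289,216), white on the worktop (344,304), purple (381,244) and blue (333,192). The grey one in the dish is meant. There is only one dish, at (290,225), with its grip on the left at (257,226). Next I'll measure the dish pose and check the choice in a crop.

```bash
python3 - <<'E'
from h import *
from scipy.optimize import least_squares
tiles=[]
for c,(x,y) in (('scene',(290,220)),('side',(290,228))):
    p,d=snap(c); m=np.zeros(d.shape,bool); m[y-60:y+50,x-60:x+60]=1
    P=mask_pts(c,m,d); v,u=np.nonzero(m&(d>0)); C=p[v,u].astype(int)
    sel=(np.hypot(P[:,0]-.565,P[:,1]+.058)<.085)
    P,C=P[sel],C[sel]; sat=C.max(1)-C.min(1)
    rim=P[(P[:,2]>.046)&(P[:,2]<.06)&(sat<40)]
    f=least_squares(lambda q:np.hypot(rim[:,0]-q[0],rim[:,1]-q[1])-.0565,[.565,-.058],loss='soft_l1',f_scale=.002).x
    r=np.hypot(*(P[:,:2]-f).T)
    g=P[(P[:,2]>.062)&(r>.045)]; ball=P[(r<.025)&(P[:,2]>.058)]
    b=least_squares(lambda q:np.linalg.norm(ball-q,axis=1)-.018,[*f,.056],loss='soft_l1',f_scale=.002).x
    gm=g.mean(0); print(c,'dish',f.round(4),'rim n',len(rim),'grip',gm.round(4),len(g),'zmax',g[:,2].max().round(3),'ang',np.degrees(np.arctan2(*(gm[:2]-f)[::-1])).round(1),'ball',b.round(4),'med rimz',np.median(rim[:,2]).round(4))
    w=g[:,:2]-g[:,:2].mean(0); print('grip pca',np.linalg.svd(w)[2][0] if len(g)<3000 else '')
    tiles.append(cv2.resize(p[y-60:y+50,x-60:x+60,::-1],(400,366),interpolation=cv2.INTER_CUBIC))
cv2.imwrite('pics/crop1.png',np.hstack(tiles))
E
```

```text
scene dish [ 0.5679 -0.0614] rim n 625 grip [ 0.5819 -0.004   0.0812] 94 zmax 0.091 ang 76.2 ball [ 0.5705 -0.0622  0.0568] med rimz 0.049
grip pca [-0.93016622  0.36713866]
side dish [ 0.5667 -0.0603] rim n 868 grip [ 0.5825 -0.0024  0.0789] 224 zmax 0.092 ang 74.7 ball [ 0.5686 -0.0619  0.0559] med rimz 0.0503
grip pca [-0.97948444  0.2015198 ]
```

View pics/crop1.png

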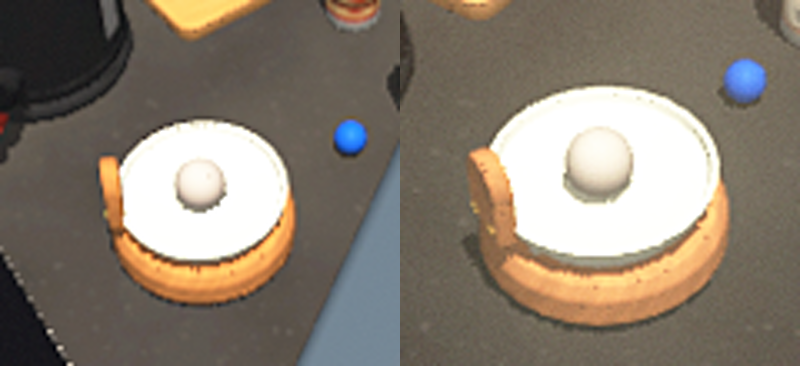

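The crop confirms it: the grey ball is in the dish's middle and the grip is at the dish's left (+y) side. Dish centre is about (0.568,-0.061), grip angle about 75.5°.

Request:
move_arm:
  increments:
    - {"xyz":[33,-23.5,0]}
    - {"xyz":[33,-23.5,0]}
    - {"xyz":[33,-23.5,0]}
    - {"xyz":[33,-23.5,0]}
    - {"xyz":[33,-23.5,0]}

```text
schema error: expected keys xyz, roll, grip
```

Request:
move_arm:
  increments:
    - {"xyz":[33,-23.5,0]}
    - {"xyz":[33,-23.5,0]}
    - {"xyz":[33,-23.5,0]}
    - {"xyz":[33,-23.5,0]}
    - {"xyz":[33,-23.5,0]}

```text
schema error: expected keys xyz, roll, grip
```

Request:
move_arm:
  increments:
    - {"xyz":[33,-23.5,0]}
    - {"xyz":[33,-23.5,0]}
    - {"xyz":[33,-23.5,0]}
    - {"xyz":[0,0,0],"roll":0.115}
    - {"xyz":[0,0,0],"roll":0.115}

```text
schema error: expected keys xyz, roll, grip
```

Request:
move_arm:
  increments:
    - {"xyz":[0,0,0],"roll":0.115,"grip":45}
    - {"xyz":[0,0,0],"roll":0.115,"grip":45}
    - {"xyz":[0,0,0],"roll":0.115,"grip":45}
    - {"xyz":[0,0,0],"roll":0.115,"grip":45}
    - {"xyz":[0,0,0],"grip":45}

```text
schema error: expected keys xyz, roll, grip
```

Request:
move_arm:
  increments:
    - {"xyz":[33,-23.5,0],"roll":0,"grip":100}
    - {"xyz":[33,-23.5,0],"roll":0,"grip":100}
    - {"xyz":[33,-23.5,0],"roll":0,"grip":100}
    - {"xyz":[33,-23.5,0],"roll":0,"grip":100}
    - {"xyz":[33,-23.5,0],"roll":0,"grip":100}

```text
time_s: 1.22
position: [0.364, -0.3892, 0.2227]
tcp_rot: [[0.907, 0.42, 0.0], [0.42, -0.907, -0.0], [0.0, 0.0, -1.0]]
force: [0.7, -1.3, -0.4]
opening: 1.0
grasp_force: 0.0
```

Request:
move_arm:
  increments:
    - {"xyz":[33,-23.5,0],"roll":0,"grip":100}
    - {"xyz":[33,-23.5,0],"roll":0,"grip":100}
    - {"xyz":[33,-23.5,0],"roll":0,"grip":100}
    - {"xyz":[33,-23.5,0],"roll":0,"grip":100}
    - {"xyz":[33,-23.5,0],"roll":0,"grip":100}

```text
time_s: 1.63
position: [0.4643, -0.213, 0.2229]
tcp_rot: [[0.907, 0.421, 0.001], [0.421, -0.907, -0.0], [0.0, 0.001, -1.0]]
force: [0.5, -0.4, 0.0]
opening: 0.999
grasp_force: 0.0
```

Request:
move_arm:
  increments:
    - {"xyz":[33,-23.5,0],"roll":0,"grip":45}
    - {"xyz":[33,-23.5,0],"roll":0,"grip":45}
    - {"xyz":[33,-23.5,0],"roll":0,"grip":45}
    - {"xyz":[0,0,0],"roll":0.115,"grip":45}
    - {"xyz":[0,0,0],"roll":0.115,"grip":45}

```text
time_s: 2.05
position: [0.5247, -0.1063, 0.2227]
tcp_rot: [[0.979, 0.203, 0.001], [0.203, -0.979, -0.0], [0.001, 0.0, -1.0]]
force: [-0.2, -0.8, 0.2]
opening: 0.709
grasp_force: 0.0
```

Request:
move_arm:
  increments:
    - {"xyz":[0,0,0],"roll":0.115,"grip":45}
    - {"xyz":[0,0,0],"roll":0.115,"grip":45}
    - {"xyz":[0,0,0],"roll":0.115,"grip":45}
    - {"xyz":[0,0,0],"roll":0.115,"grip":45}
    - {"xyz":[0,0,0],"roll":0,"grip":45}

```text
time_s: 2.47
position: [0.5238, -0.109, 0.2227]
tcp_rot: [[0.967, -0.254, 0.0], [-0.254, -0.967, -0.0], [0.0, 0.0, -1.0]]
force: [-0.0, -0.4, -0.4]
opening: 0.461
grasp_force: 0.0
```

```bash
python3 - <<'E'
from h import *
from scipy.optimize import least_squares
st=bot.read_state(); p,d=snap('wrist','wrist1.png')
P=mask_pts('wrist',np.ones(d.shape,bool),d,st); v,u=np.nonzero(d>0); C=p[v,u].astype(int); sat=C.max(1)-C.min(1)
s=np.hypot(P[:,0]-.568,P[:,1]+.061)<.085
P,sat=P[s],sat[s]; print(len(P))
rim=P[(P[:,2]>.047)&(P[:,2]<.06)&(sat<40)]
f=least_squares(lambda q:np.hypot(rim[:,0]-q[0],rim[:,1]-q[1])-.0565,[.568,-.061],loss='soft_l1',f_scale=.002).x
r=np.hypot(*(P[:,:2]-f).T); g=P[(P[:,2]>.083)&(r>.045)]; ball=P[(r<.025)&(P[:,2]>.06)]
print(f.round(4),len(rim),len(g))
if len(g):
    a,b=g.min(0),g.max(0); w=g[:,:2]-g[:,:2].mean(0)
    print('grip',g.mean(0).round(4),a.round(4),b.round(4),np.linalg.svd(w,full_matrices=False)[2][0])
    gm=g.mean(0)[:2]-f; print(np.degrees(np.arctan2(gm[1],gm[0])),np.hypot(*gm))
if len(ball): print('ball',least_squares(lambda q:np.linalg.norm(ball-q,axis=1)-.018,[*f,.056],loss='soft_l1',f_scale=.002).x.round(4))
# kettle / tall things from side camera
p,d=snap('side'); P=mask_pts('side',np.ones(d.shape,bool),d)
k=P[(P[:,2]>.11)&(P[:,2]<.35)&(P[:,0]>.4)&(P[:,0]<.85)&(P[:,1]>.03)&(P[:,1]<.3)]
print('kettle',np.percentile(k,[1,50,99],axis=0).round(3))
E
```

```text
84976
[ 0.5684 -0.0635] 2019 24753
grip [ 0.5471 -0.1224  0.3194] [ 0.5161 -0.1448  0.083 ] [0.6023 0.0007 0.3438] [-0.27834202 -0.96048202]
-109.88335021152866 0.06256620955371017
ball [ 0.5601 -0.0635  0.3166]
kettle [[0.686 0.03  0.111]
 [0.705 0.036 0.164]
 [0.815 0.052 0.215]]
```

View pics/wrist1.png

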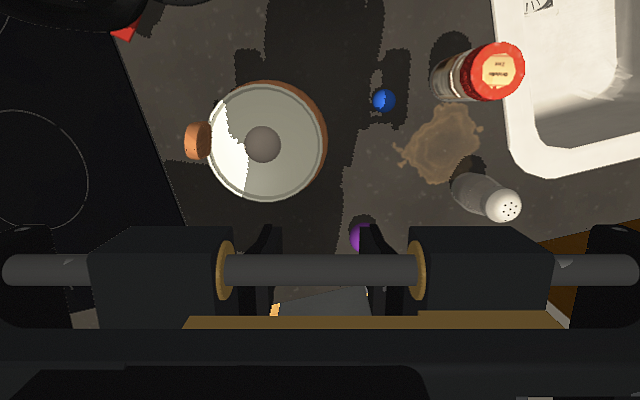

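The wrist view shows the grip at (197,140), dish centre (264,143), with the ball in the middle. The kettle (rows < 35) is clear of the gripper body. My fit picked up gripper pixels, so I'll redo it with a height cut.

```bash
cat > w.py <<'E'
from h import *
from scipy.optimize import least_squares
def look(c0,f=None):
    st=bot.read_state(); p,d=snap('wrist',f)
    P=mask_pts('wrist',np.ones(d.shape,bool),d,st); v,u=np.nonzero(d>0); C=p[v,u].astype(int); sat=C.max(1)-C.min(1)
    s=(np.hypot(P[:,0]-c0[0],P[:,1]-c0[1])<.085)&(P[:,2]<.1)
    P,sat=P[s],sat[s]
    rim=P[(P[:,2]>.051)&(P[:,2]<.058)&(sat<40)]
    f=least_squares(lambda q:np.hypot(rim[:,0]-q[0],rim[:,1]-q[1])-.0565,c0,loss='soft_l1',f_scale=.002).x
    r=np.hypot(*(P[:,:2]-f).T); g=P[(P[:,2]>.083)&(r>.045)]; ball=P[(r<.025)&(P[:,2]>.06)]
    print('dish',f.round(4),len(rim))
    if len(g):
        w=g[:,:2]-g[:,:2].mean(0); gm=g.mean(0)[:2]-f
        print('grip',g.mean(0).round(4),len(g),'ztop',g[:,2].max().round(4),'pca',np.linalg.svd(w,full_matrices=False)[2][0].round(3),'ang',np.degrees(np.arctan2(gm[1],gm[0])),'r',np.hypot(*gm))
        R=np.array(st['tcp_rot']); e=g.mean(0)-np.array(st['position']); e[2]=0; print('tool-frame shift mm',(R.T@e*1e3).round(1))
    if len(ball): print('ball',least_squares(lambda q:np.linalg.norm(ball-q,axis=1)-.018,[*f,.056],loss='soft_l1',f_scale=.002).x.round(4))
E
python3 - <<'E'
from w import *
look([.568,-.062])
E
```

```text
dish [ 0.5684 -0.0634] 1160
grip [ 0.5897 -0.0093  0.0866] 381 ztop 0.0906 pca [-0.937  0.35 ] ang 68.49510442255468 r 0.05812320401164326
tool-frame shift mm [  39. -113.    0.]
ball [ 0.5698 -0.0633  0.0553]
```

Request:
move_arm:
  increments:
    - {"xyz":[0,0,0],"roll":0.11,"grip":40}
    - {"xyz":[0,-30,17],"roll":0,"grip":40}
    - {"xyz":[0,-30,17],"roll":0,"grip":40}
    - {"xyz":[0,-30,17],"roll":0,"grip":40}
    - {"xyz":[0,-27,17],"roll":0,"grip":40}

```text
time_s: 3.03
position: [0.5661, 0.0014, 0.1541]
tcp_rot: [[0.935, -0.356, 0.001], [-0.356, -0.935, 0.0], [0.001, -0.0, -1.0]]
force: [-0.4, -0.9, -0.4]
opening: 0.403
grasp_force: 0.0
```

Request:
move_arm:
  increments:
    - {"xyz":[0,0,0],"roll":0,"grip":40}
    - {"xyz":[0,0,0],"roll":0,"grip":40}

```text
time_s: 3.2
position: [0.5649, 0.0015, 0.1535]
tcp_rot: [[0.936, -0.353, -0.003], [-0.353, -0.936, 0.0], [-0.002, 0.001, -1.0]]
force: [-0.0, 0.4, -0.2]
opening: 0.4
grasp_force: 0.0
```

```bash
python3 - <<'E'
from w import *
look([.568,-.062],'wrist2.png')
E
```

```text
dish [ 0.5685 -0.0632] 1749
grip [ 0.5902 -0.0085  0.0868] 580 ztop 0.0901 pca [-0.93   0.367] ang 68.35732776695825 r 0.05885935804517968
tool-frame shift mm [27.2  0.4 -0.1]
ball [ 0.5698 -0.0633  0.0554]
```

View pics/wrist2.png

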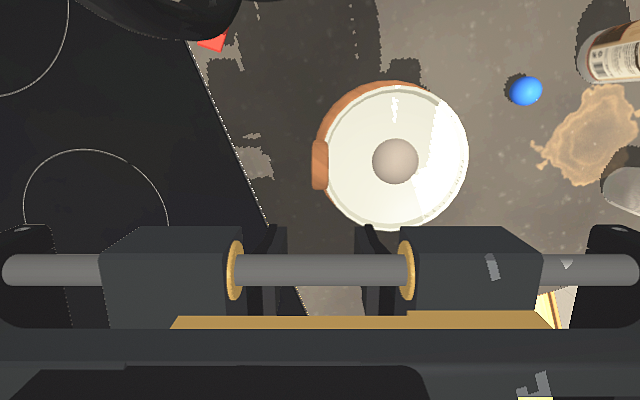

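Wrist view: the grip at (320,165) is aligned with the closing line. The ball at (395,161) is centred and clear of the inner finger.

Request:
move_arm:
  increments:
    - {"xyz":[27,0.5,0],"roll":0,"grip":36}
    - {"xyz":[0,0,25],"roll":0,"grip":36}
    - {"xyz":[0,0,25],"roll":0,"grip":36}
    - {"xyz":[0,0,20],"roll":0,"grip":36}
    - {"xyz":[0,0,0],"roll":0,"grip":36}

```text
time_s: 3.67
position: [0.588, -0.0111, 0.0819]
tcp_rot: [[0.934, -0.358, -0.006], [-0.358, -0.934, 0.001], [-0.006, 0.001, -1.0]]
force: [0.2, -1.0, 0.8]
opening: 0.359
grasp_force: 0.0
```

Request:
move_arm:
  increments:
    - {"xyz":[0,0,12],"roll":0,"grip":36}
    - {"xyz":[0,0,12],"roll":0,"grip":36}
    - {"xyz":[0,0,0],"roll":0,"grip":36}

```text
time_s: 3.92
position: [0.5898, -0.0103, 0.0595]
tcp_rot: [[0.934, -0.358, -0.002], [-0.358, -0.934, 0.0], [-0.002, 0.0, -1.0]]
force: [-0.3, 0.2, -0.3]
opening: 0.363
grasp_force: 0.0
```

Request:
move_arm:
  increments:
    - {"xyz":[0,0,0],"roll":0,"grip":28}
    - {"xyz":[0,0,0],"roll":0,"grip":22}
    - {"xyz":[0,0,0],"roll":0,"grip":19}
    - {"xyz":[0,0,0],"roll":0,"grip":17}
    - {"xyz":[0,0,0],"roll":0,"grip":15}

```text
time_s: 4.33
position: [0.5911, -0.0096, 0.0612]
tcp_rot: [[0.934, -0.357, 0.002], [-0.357, -0.934, 0.0], [0.001, -0.001, -1.0]]
force: [0.6, 2.8, 0.4]
opening: 0.172
grasp_force: 1.5
```

Request:
move_arm:
  increments:
    - {"xyz":[0,-1,0],"roll":0,"grip":16}
    - {"xyz":[0,-0.5,0],"roll":0,"grip":15}
    - {"xyz":[0,0,0],"roll":0,"grip":14}
    - {"xyz":[0,0,0],"roll":0,"grip":12}
    - {"xyz":[0,0,0],"roll":0,"grip":8}

```text
time_s: 4.75
position: [0.5912, -0.0081, 0.0606]
tcp_rot: [[0.934, -0.357, 0.0], [-0.357, -0.934, 0.0], [0.0, -0.001, -1.0]]
force: [0.9, 1.9, 0.7]
opening: 0.136
grasp_force: 30.0
```

Request:
move_arm:
  increments:
    - {"xyz":[0,0,0],"roll":0,"grip":0}
    - {"xyz":[0,0,0],"roll":0,"grip":0}
    - {"xyz":[0,0,0],"roll":0,"grip":0}

```text
time_s: 5.0
position: [0.5912, -0.0082, 0.0606]
tcp_rot: [[0.934, -0.357, 0.0], [-0.357, -0.934, 0.0], [0.0, -0.0, -1.0]]
force: [0.8, 3.0, 1.0]
opening: 0.136
grasp_force: 30.0
```

```bash
python3 - <<'E'
from h import *
s=bot.read_state(); print(s['position'],s['force'],s['moment'],s['opening'],s['grasp_force'],s['joint_positions'].round(1))
p,d=snap('side'); 
for r in bot.spot_in('ball_center','side'): print(r['conf'],c2w('side',r['at']).round(3))
# arc plan: chord per step of 3 deg
E
```

```text
[ 0.59117752 -0.00815812  0.06060698] [0.79797655 2.95106928 0.96996527] [ 0.47711855 -0.11851773 -0.04207938] 0.13555668112661956 30.000032857060432 [-11.6  40.4  94.1   0.   45.5  99.3]
0.89 [[ 0.563 -0.055  0.065]]
0.76 [[0.408 0.003 0.024]]
```

Request:
move_arm:
  increments:
    - {"xyz":[-0.6,0,0],"roll":-0.01,"grip":0}
    - {"xyz":[-1.2,0.01,0],"roll":-0.02,"grip":0}
    - {"xyz":[-1.8,0.02,0],"roll":-0.03,"grip":0}
    - {"xyz":[-2.37,0.03,0],"roll":-0.04,"grip":0}
    - {"xyz":[-2.37,0.03,0],"roll":-0.04,"grip":0}

```text
time_s: 5.52
position: [0.5833, -0.0065, 0.0606]
tcp_rot: [[0.975, -0.22, 0.001], [-0.22, -0.975, -0.001], [0.001, 0.001, -1.0]]
force: [0.6, 0.9, 0.5]
opening: 0.134
grasp_force: 30.0
```

Request:
move_arm:
  increments:
    - {"xyz":[-2.37,0.03,0],"roll":-0.04,"grip":0}
    - {"xyz":[-2.37,0.03,0],"roll":-0.04,"grip":0}
    - {"xyz":[-2.37,0.03,0],"roll":-0.04,"grip":0}
    - {"xyz":[-2.37,0.03,0],"roll":-0.04,"grip":0}
    - {"xyz":[-2.37,0.03,0],"roll":-0.04,"grip":0}

```text
time_s: 5.93
position: [0.5715, -0.0049, 0.0606]
tcp_rot: [[1.0, -0.022, 0.001], [-0.022, -1.0, -0.001], [0.001, 0.001, -1.0]]
force: [1.3, 0.8, 1.5]
opening: 0.136
grasp_force: 30.0
```

Request:
move_arm:
  increments:
    - {"xyz":[-2.97,0.04,0],"roll":-0.05,"grip":0}
    - {"xyz":[-2.97,0.04,0],"roll":-0.05,"grip":0}
    - {"xyz":[-2.97,0.04,0],"roll":-0.05,"grip":0}
    - {"xyz":[-2.97,0.04,0],"roll":-0.05,"grip":0}
    - {"xyz":[-2.97,0.04,0],"roll":-0.05,"grip":0}

```text
time_s: 6.35
position: [0.5566, -0.0062, 0.0606]
tcp_rot: [[0.974, 0.226, 0.001], [0.226, -0.974, -0.001], [0.0, 0.001, -1.0]]
force: [0.6, 0.4, 1.3]
opening: 0.135
grasp_force: 30.0
```

Request:
move_arm:
  increments:
    - {"xyz":[-2.97,0.04,0],"roll":-0.05,"grip":0}
    - {"xyz":[-2.97,0.04,0],"roll":-0.05,"grip":0}
    - {"xyz":[-2.97,0.04,0],"roll":-0.05,"grip":0}
    - {"xyz":[-2.97,0.04,0],"roll":-0.05,"grip":0}
    - {"xyz":[-2.97,0.04,0],"roll":-0.05,"grip":0}

```text
time_s: 6.77
position: [0.5425, -0.0111, 0.0606]
tcp_rot: [[0.888, 0.46, 0.0], [0.46, -0.888, -0.001], [-0.0, 0.001, -1.0]]
force: [0.4, 1.0, 1.6]
opening: 0.136
grasp_force: 30.0
```

```bash
python3 - <<'E'
from h import *
s=bot.read_state(); print(s['position'],s['force'],s['moment'],s['joint_positions'].round(1))
p,d=snap('side','side3.png'); 
cv2.imwrite('pics/side3c.png',cv2.resize(cv2.imread('pics/side3.png')[130:300,200:400],None,fx=3,fy=3))
E
```

```text
[ 0.54254965 -0.0111098   0.06057809] [0.43020855 1.0390269  1.62696558] [ 0.13835505 -0.09289863 -0.05293443] [-13.   38.  101.3  -0.   40.7  49.7]
```

View pics/side3c.png

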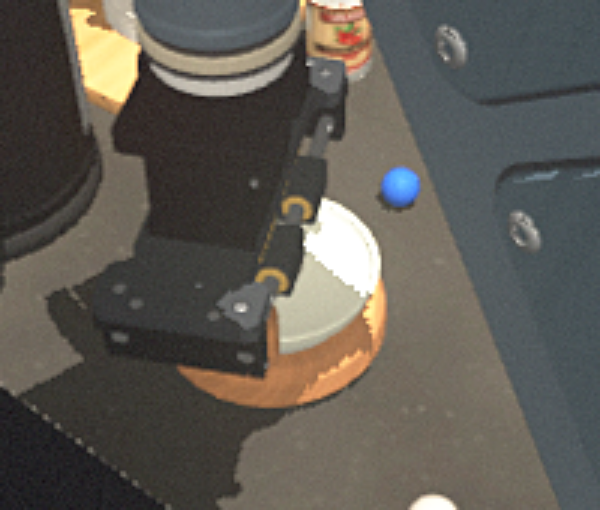

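The crop shows the dish turning with the gripper; the ball is hidden behind the gripper. Forces are small.

Request:
move_arm:
  increments:
    - {"xyz":[-2.97,0.04,0],"roll":-0.05,"grip":0}
    - {"xyz":[-2.97,0.04,0],"roll":-0.05,"grip":0}
    - {"xyz":[-2.97,0.04,0],"roll":-0.05,"grip":0}
    - {"xyz":[-2.97,0.04,0],"roll":-0.05,"grip":0}
    - {"xyz":[-2.37,0.03,0],"roll":-0.04,"grip":0}

```text
time_s: 7.23
position: [0.5307, -0.0189, 0.0606]
tcp_rot: [[0.754, 0.657, 0.0], [0.657, -0.754, -0.0], [-0.0, 0.0, -1.0]]
force: [-0.6, 0.9, 1.1]
opening: 0.136
grasp_force: 30.0
```

Request:
move_arm:
  increments:
    - {"xyz":[-2.37,0.03,0],"roll":-0.04,"grip":0}
    - {"xyz":[-2.37,0.03,0],"roll":-0.04,"grip":0}
    - {"xyz":[-2.37,0.03,0],"roll":-0.04,"grip":0}
    - {"xyz":[-1.8,0.02,0],"roll":-0.03,"grip":0}
    - {"xyz":[-1.2,0.01,0],"roll":-0.02,"grip":0}

```text
time_s: 7.65
position: [0.5236, -0.0261, 0.0606]
tcp_rot: [[0.633, 0.774, -0.0], [0.774, -0.633, -0.0], [-0.0, 0.0, -1.0]]
force: [1.3, 0.5, 0.8]
opening: 0.134
grasp_force: 30.0
```

Request:
move_arm:
  increments:
    - {"xyz":[-0.6,0,0],"roll":-0.01,"grip":0}
    - {"xyz":[-0.6,0,0],"roll":-0.01,"grip":0}
    - {"xyz":[-0.6,0,0],"roll":-0.01,"grip":0}

```text
time_s: 7.9
position: [0.5226, -0.0273, 0.0606]
tcp_rot: [[0.61, 0.793, 0.0], [0.793, -0.61, -0.0], [-0.0, 0.0, -1.0]]
force: [-0.0, 0.1, 1.6]
opening: 0.14
grasp_force: 30.0
```

Request:
move_arm:
  increments:
    - {"xyz":[-0.9,0.01,0],"roll":-0.015,"grip":0}
    - {"xyz":[-0.9,0.01,0],"roll":-0.015,"grip":0}
    - {"xyz":[-0.6,0,0],"roll":-0.01,"grip":0}
    - {"xyz":[-0.6,0,0],"roll":-0.01,"grip":0}

```text
time_s: 8.23
position: [0.5208, -0.0295, 0.0606]
tcp_rot: [[0.569, 0.822, 0.0], [0.822, -0.569, 0.0], [0.0, 0.0, -1.0]]
force: [0.0, 1.9, 2.8]
opening: 0.133
grasp_force: 30.0
```

Request:
move_arm:
  increments:
    - {"xyz":[-0.6,0,0],"roll":-0.01,"grip":0}
    - {"xyz":[-0.6,0,0],"roll":-0.01,"grip":0}
    - {"xyz":[-0.6,0,0],"roll":-0.01,"grip":0}

```text
time_s: 8.48
position: [0.5197, -0.0309, 0.0606]
tcp_rot: [[0.544, 0.839, -0.0], [0.839, -0.544, 0.0], [0.0, -0.0, -1.0]]
force: [0.1, 1.8, 1.8]
opening: 0.131
grasp_force: 30.0
```

Request:
move_arm:
  increments:
    - {"xyz":[-0.6,0,0],"roll":-0.01,"grip":0}
    - {"xyz":[-0.6,0,0],"roll":-0.01,"grip":0}
    - {"xyz":[-0.3,0,0],"roll":-0.005,"grip":0}

```text
time_s: 8.73
position: [0.5189, -0.0322, 0.0606]
tcp_rot: [[0.523, 0.852, -0.0], [0.852, -0.523, 0.0], [0.0, -0.0, -1.0]]
force: [0.7, 1.2, 1.9]
opening: 0.132
grasp_force: 30.0
```

Request:
move_arm:
  increments:
    - {"xyz":[-0.6,0,0],"roll":-0.01,"grip":0}
    - {"xyz":[-0.6,0,0],"roll":-0.01,"grip":0}
    - {"xyz":[-0.3,0,0],"roll":-0.005,"grip":0}

```text
time_s: 8.98
position: [0.5181, -0.0335, 0.0606]
tcp_rot: [[0.501, 0.865, -0.0], [0.865, -0.501, 0.0], [0.0, -0.0, -1.0]]
force: [1.0, 2.4, 3.5]
opening: 0.138
grasp_force: 30.0
```

Request:
move_arm:
  increments:
    - {"xyz":[-0.6,0,0],"roll":-0.01,"grip":0}
    - {"xyz":[-0.6,0,0],"roll":-0.01,"grip":0}

```text
time_s: 9.15
position: [0.5175, -0.0346, 0.0605]
tcp_rot: [[0.484, 0.875, -0.0], [0.875, -0.484, 0.0], [0.0, -0.0, -1.0]]
force: [0.3, 2.2, 3.5]
opening: 0.135
grasp_force: 30.0
```

Request:
move_arm:
  increments:
    - {"xyz":[-0.6,0,0],"roll":-0.01,"grip":0}
    - {"xyz":[-0.3,0,0],"roll":-0.005,"grip":0}

```text
time_s: 9.32
position: [0.517, -0.0352, 0.0606]
tcp_rot: [[0.471, 0.882, -0.0], [0.882, -0.471, 0.0], [0.0, -0.0, -1.0]]
force: [-0.2, 3.6, 3.6]
opening: 0.136
grasp_force: 30.0
```

Request:
move_arm:
  increments:
    - {"xyz":[-0.6,0,0],"roll":-0.01,"grip":0}
    - {"xyz":[-0.3,0,0],"roll":-0.005,"grip":0}

```text
time_s: 9.48
position: [0.5166, -0.0357, 0.0606]
tcp_rot: [[0.458, 0.889, -0.0], [0.889, -0.458, 0.001], [0.001, -0.001, -1.0]]
force: [0.8, 4.3, 3.3]
opening: 0.135
grasp_force: 30.0
```

Request:
move_arm:
  increments:
    - {"xyz":[-0.6,0,0],"roll":-0.01,"grip":0}
    - {"xyz":[-0.3,0,0],"roll":-0.005,"grip":0}

```text
time_s: 9.65
position: [0.5163, -0.0361, 0.0606]
tcp_rot: [[0.445, 0.896, 0.0], [0.896, -0.445, 0.001], [0.001, -0.001, -1.0]]
force: [-0.1, 7.2, 3.1]
opening: 0.134
grasp_force: 30.0
```

Request:
move_arm:
  increments:
    - {"xyz":[-0.5,0,0],"roll":-0.006,"grip":0}
    - {"xyz":[0,0,0],"roll":0,"grip":0}

```text
time_s: 9.82
position: [0.516, -0.0363, 0.0606]
tcp_rot: [[0.44, 0.898, 0.0], [0.898, -0.44, 0.002], [0.002, -0.001, -1.0]]
force: [1.2, 7.3, 3.5]
opening: 0.135
grasp_force: 30.0
```

Request:
move_arm:
  increments:
    - {"xyz":[-0.6,0,0],"roll":-0.005,"grip":0}
    - {"xyz":[0,0,0],"roll":0,"grip":0}

```text
time_s: 9.98
position: [0.5159, -0.0365, 0.0606]
tcp_rot: [[0.436, 0.9, 0.0], [0.9, -0.436, 0.002], [0.002, -0.001, -1.0]]
force: [0.9, 8.2, 4.8]
opening: 0.134
grasp_force: 30.0
```

Request:
move_arm:
  increments:
    - {"xyz":[-0.6,0,0],"roll":-0.008,"grip":0}
    - {"xyz":[0,0,0],"roll":0,"grip":0}

```text
time_s: 10.15
position: [0.5156, -0.0367, 0.0606]
tcp_rot: [[0.428, 0.904, 0.0], [0.904, -0.428, 0.003], [0.003, -0.001, -1.0]]
force: [0.6, 9.8, 4.3]
opening: 0.136
grasp_force: 30.0
```

```bash
python3 - <<'E'
from h import *
s=bot.read_state(); print(s['position'],s['force'],s['moment'],np.degrees(np.arctan2(*(-s['tcp_rot'][:2,1])[::-1])))
E
```

```text
[ 0.51564541 -0.03672072  0.06064494] [0.57006712 9.83140719 4.27838687] [ 1.66348216 -0.42486419  0.0369537 ] 154.63088326344808
```

Request:
move_arm:
  increments:
    - {"xyz":[-0.8,0,0],"roll":-0.008,"grip":0}
    - {"xyz":[0,0,0],"roll":0,"grip":0}

```text
time_s: 10.32
position: [0.5154, -0.037, 0.0607]
tcp_rot: [[0.422, 0.907, 0.001], [0.907, -0.422, 0.003], [0.003, -0.001, -1.0]]
force: [1.7, 11.8, 4.6]
opening: 0.136
grasp_force: 30.0
```

At the stop: tangential force went from about 2 to 11 N while motion died away, at about 155°. I'll relieve the push before lifting.

Request:
move_arm:
  increments:
    - {"xyz":[0.8,0,0],"roll":0.01,"grip":0}
    - {"xyz":[0.8,0,0],"roll":0.01,"grip":0}
    - {"xyz":[0.6,0,0],"roll":0.008,"grip":0}
    - {"xyz":[0,0,0],"roll":0,"grip":0}

```text
time_s: 10.65
position: [0.5165, -0.0364, 0.0606]
tcp_rot: [[0.445, 0.896, 0.001], [0.896, -0.445, 0.001], [0.001, 0.0, -1.0]]
force: [1.5, 6.4, 3.7]
opening: 0.135
grasp_force: 30.0
```

```bash
python3 - <<'E'
from h import *
s=bot.read_state(); print(s['position'],s['force'],s['moment'],np.degrees(np.arctan2(*(-s['tcp_rot'][:2,1])[::-1])))
for c in ('scene','side'):
    p,d=snap(c,c+'4.png')
    for r in bot.spot_in('ball_center',c): print(c,r['conf'],c2w(c,r['at']).round(3),pix(c,r['at']))
E
```

```text
[ 0.51649166 -0.03639293  0.06061124] [1.52235375 6.37482    3.72503283] [ 1.12898793 -0.27358981  0.2163919 ] 153.59114702784296
scene 0.76 [[ 0.426 -0.133  0.03 ]] [[351.00292254 251.83603688]]
scene 0.69 [[ 0.682 -0.268  0.072]] [[336.88038386 148.14154934]]
scene 0.47 [[ 0.575 -0.188  0.022]] [[333.60144848 199.97704546]]
scene 0.44 [[ 0.409 -0.003  0.023]] [[304.23612608 288.84935144]]
side 0.69 [[0.407 0.001 0.025]] [[342.7307074  303.20018588]]
side 0.59 [[ 0.575 -0.045  0.06 ]] [[279.0605866  218.67572241]]
side 0.45 [[ 0.437 -0.12   0.02 ]] [[372.57584728 247.88726388]]
side 0.39 [[ 0.567 -0.19   0.021]] [[336.40109835 192.06424438]]
```

Request:
move_arm:
  increments:
    - {"xyz":[0.7,0,0],"roll":0.01,"grip":0}
    - {"xyz":[0.6,0,0],"roll":0.008,"grip":0}
    - {"xyz":[0,0,0],"roll":0,"grip":0}

```text
time_s: 11.1
position: [0.5172, -0.0359, 0.0606]
tcp_rot: [[0.461, 0.887, 0.001], [0.887, -0.461, -0.0], [0.0, 0.001, -1.0]]
force: [1.4, 4.9, 3.7]
opening: 0.134
grasp_force: 30.0
```

Request:
move_arm:
  increments:
    - {"xyz":[0,0,-0.5],"roll":0,"grip":0}
    - {"xyz":[0,0,-0.8],"roll":0,"grip":0}
    - {"xyz":[0,0,-1],"roll":0,"grip":0}
    - {"xyz":[0,0,0],"roll":0,"grip":0}

```text
time_s: 11.43
position: [0.5167, -0.036, 0.0624]
tcp_rot: [[0.462, 0.887, -0.0], [0.887, -0.462, 0.0], [0.0, -0.001, -1.0]]
force: [3.4, 3.9, -5.5]
opening: 0.14
grasp_force: 30.0
```

Request:
move_arm:
  increments:
    - {"xyz":[0,0,-0.8],"roll":0,"grip":0}
    - {"xyz":[0,0,-0.8],"roll":0,"grip":0}
    - {"xyz":[0,0,0],"roll":0,"grip":0}

```text
time_s: 11.68
position: [0.5163, -0.0358, 0.0642]
tcp_rot: [[0.462, 0.887, -0.001], [0.887, -0.462, 0.001], [-0.0, -0.001, -1.0]]
force: [2.0, 4.2, -5.2]
opening: 0.135
grasp_force: 30.0
```

```bash
python3 - <<'E'
from h import *
s=bot.read_state(); print(s['position'],s['force'],s['moment'],np.degrees(np.arctan2(*(-s['tcp_rot'][:2,1])[::-1])))
E
```

```text
[ 0.51629473 -0.03583966  0.06416744] [ 2.02872341  4.24841248 -5.23802947] [ 1.05064146 -0.42316627  0.17479656] 152.4859837218284
```

Request:
move_arm:
  increments:
    - {"xyz":[0,0,-1.5],"roll":0,"grip":0}
    - {"xyz":[0,0,-1.5],"roll":0,"grip":0}
    - {"xyz":[0,0,-1],"roll":0,"grip":0}
    - {"xyz":[0,0,0],"roll":0,"grip":0}

```text
time_s: 12.02
position: [0.5161, -0.0358, 0.0684]
tcp_rot: [[0.462, 0.887, -0.001], [0.887, -0.462, 0.001], [-0.0, -0.002, -1.0]]
force: [2.3, 5.2, -5.0]
opening: 0.131
grasp_force: 30.0
```

```bash
python3 - <<'E'
from h import *
s=bot.read_state(); print(s['position'],s['force'],s['moment'])
p,d=snap('side','side5.png')
a=cv2.resize(p[150:290,210:370,::-1],(400,350),interpolation=2)
p,d=snap('wrist'); b=cv2.resize(p[:,:,::-1],(400,250)); b=np.vstack([b,np.zeros((100,400,3),np.uint8)])
cv2.imwrite('pics/m5.png',np.hstack([a,b]))
E
```

```text
[ 0.51605873 -0.03577513  0.06844357] [ 2.31199295  5.17275697 -4.9789562 ] [ 1.1566012  -0.23843568  0.16982748]
```

View pics/m5.png

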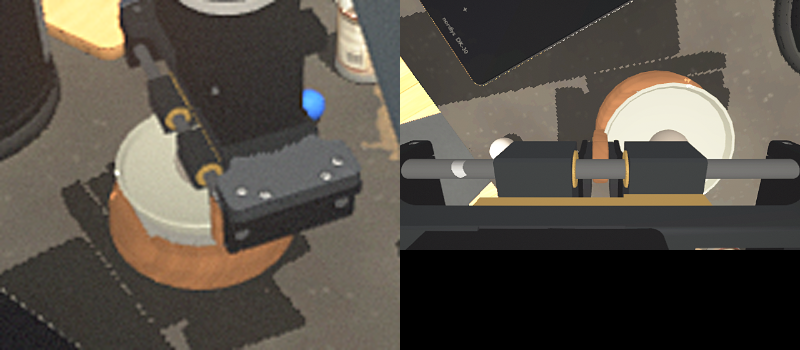

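The ball shows near the dish's middle (wrist part at 665,137) and the dish has come up about 8 mm. I'll ease off the sideways load and keep lifting.

Request:
move_arm:
  increments:
    - {"xyz":[0.4,0,-1],"roll":0.004,"grip":0}
    - {"xyz":[0.3,0,-1.5],"roll":0.003,"grip":0}
    - {"xyz":[0,0,-1.5],"roll":0,"grip":0}
    - {"xyz":[0,0,-1],"roll":0,"grip":0}
    - {"xyz":[0,0,-0.5],"roll":0,"grip":0}

```text
time_s: 12.53
position: [0.5172, -0.036, 0.0743]
tcp_rot: [[0.468, 0.884, 0.0], [0.884, -0.468, -0.001], [-0.001, 0.001, -1.0]]
force: [0.1, 0.7, -3.1]
opening: 0.135
grasp_force: 30.0
```

```bash
cat > lev.py <<'E'
from h import *
from scipy.optimize import least_squares
s=bot.read_state(); print(s['position'].round(4),s['force'].round(1),s['moment'].round(2))
p,d=snap('wrist'); P=mask_pts('wrist',np.ones(d.shape,bool),d,s); v,u=np.nonzero(d>0); C=p[v,u].astype(int); sat=C.max(1)-C.min(1)
c=s['position']+.0593*s['tcp_rot'][:,1]; zr=s['position'][2]-.0606+.0545
r=np.hypot(*(P-c)[:,:2].T); q=P-c; q[:,2]=P[:,2]-zr
rim=q[(abs(r-.0565)<.003)&(sat<45)&(abs(q[:,2])<.012)]
A=np.c_[rim[:,:2],np.ones(len(rim))]
for _ in range(4):
    k=np.linalg.lstsq(A,rim[:,2],rcond=None)[0]; e=abs(A@k-rim[:,2]); w=e<max(.0015,np.median(e)*2); A,rim=A[w],rim[w]
print('rim',len(rim),'tilt deg',np.degrees(k[:2]).round(2),'z off',k[2].round(4), 'span',np.degrees(np.arctan2(rim[:,1],rim[:,0])).min().round(),np.degrees(np.arctan2(rim[:,1],rim[:,0])).max().round())
b=q[(np.hypot(q[:,0],q[:,1])<.045)&(q[:,2]>.004)&(q[:,2]<.03)&(sat<45)]
if len(b)>10: print('ball rel',least_squares(lambda t:np.linalg.norm(b-t,axis=1)-.018,[0,0,.002],loss='soft_l1',f_scale=.002).x.round(4),len(b))
E
python3 lev.py
```

```text
[ 0.5172 -0.036   0.0743] [ 0.1  0.7 -3.1] [0.34 0.06 0.14]
rim 1876 tilt deg [0.08 0.94] z off -0.0025 span -79.0 139.0
ball rel [-0.0011 -0.0009  0.0012] 557
```

Request:
move_arm:
  increments:
    - {"xyz":[0,0,-1],"roll":0,"grip":0}
    - {"xyz":[0,0,-2],"roll":0,"grip":0}
    - {"xyz":[0,0,-2],"roll":0,"grip":0}
    - {"xyz":[0,0,-3],"roll":0,"grip":0}
    - {"xyz":[0,0,-3],"roll":0,"grip":0}

```text
time_s: 13.0
position: [0.5171, -0.0357, 0.0853]
tcp_rot: [[0.468, 0.884, 0.0], [0.884, -0.468, -0.0], [-0.0, 0.0, -1.0]]
force: [-0.5, -0.7, -2.8]
opening: 0.133
grasp_force: 30.0
```

```bash
python3 lev.py
```

```text
[ 0.5171 -0.0357  0.0853] [-0.5 -0.7 -2.8] [0.07 0.09 0.03]
rim 1817 tilt deg [0.2  1.04] z off -0.0026 span -178.0 139.0
ball rel [-0.0011 -0.0012  0.0013] 539
```

Request:
move_arm:
  increments:
    - {"xyz":[0,0,-3],"roll":0,"grip":0}
    - {"xyz":[0,0,-4],"roll":0,"grip":0}
    - {"xyz":[0,0,-4],"roll":0,"grip":0}
    - {"xyz":[0,0,-5],"roll":0,"grip":0}
    - {"xyz":[0,0,-5],"roll":0,"grip":0}

```text
time_s: 13.47
position: [0.5171, -0.0355, 0.1065]
tcp_rot: [[0.468, 0.884, 0.0], [0.884, -0.468, -0.0], [0.0, 0.0, -1.0]]
force: [-0.5, 0.2, -1.6]
opening: 0.135
grasp_force: 30.0
```

Request:
move_arm:
  increments:
    - {"xyz":[0,0,-5],"roll":0,"grip":0}
    - {"xyz":[0,0,-5],"roll":0,"grip":0}
    - {"xyz":[0,0,-5],"roll":0,"grip":0}
    - {"xyz":[0,0,-5],"roll":0,"grip":0}
    - {"xyz":[0,0,-5],"roll":0,"grip":0}

```text
time_s: 13.88
position: [0.5171, -0.0355, 0.1315]
tcp_rot: [[0.468, 0.884, 0.0], [0.884, -0.468, 0.0], [0.0, 0.0, -1.0]]
force: [0.5, 0.0, -2.5]
opening: 0.139
grasp_force: 30.0
```

Request:
move_arm:
  increments:
    - {"xyz":[0,0,-5],"roll":0,"grip":0}
    - {"xyz":[0,0,-4],"roll":0,"grip":0}
    - {"xyz":[0,0,-3],"roll":0,"grip":0}
    - {"xyz":[0,0,-2],"roll":0,"grip":0}
    - {"xyz":[0,0,-1],"roll":0,"grip":0}

```text
time_s: 14.3
position: [0.5172, -0.0355, 0.1463]
tcp_rot: [[0.468, 0.884, 0.0], [0.884, -0.468, -0.0], [0.0, 0.0, -1.0]]
force: [-0.6, 0.3, -2.9]
opening: 0.133
grasp_force: 30.0
```

Request:
move_arm:
  increments:
    - {"xyz":[0,0,0],"roll":0,"grip":0}
    - {"xyz":[0,0,0],"roll":0,"grip":0}
    - {"xyz":[0,0,0],"roll":0,"grip":0}
    - {"xyz":[0,0,0],"roll":0,"grip":0}
    - {"xyz":[0,0,0],"roll":0,"grip":0}

```text
time_s: 14.72
position: [0.517, -0.0354, 0.1458]
tcp_rot: [[0.468, 0.884, -0.0], [0.884, -0.468, 0.0], [-0.0, -0.0, -1.0]]
force: [0.7, 0.4, -2.8]
opening: 0.133
grasp_force: 30.0
```

```bash
python3 lev.py; python3 -c "
from h import *
snap('side','fin.png')"
```

```text
[ 0.517  -0.0354  0.1458] [ 0.7  0.4 -2.8] [0.09 0.1  0.03]
rim 1837 tilt deg [0.07 0.92] z off -0.0025 span -178.0 139.0
ball rel [-0.001  -0.0011  0.001 ] 543
```

View pics/fin.png

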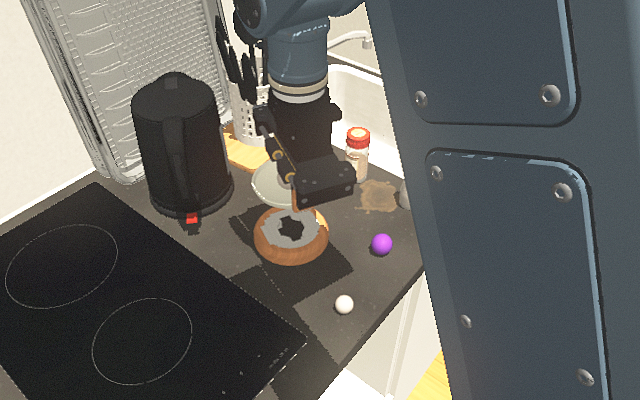

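The dish is free, 85 mm above the base (base at 290,235, dish at 275,185), level to about 1°, with the ball in the middle and the jars untouched.

```bash
python3 -c "
from rig import bot
print(bot.hand_in())"
```

```text
the job is handed in; nothing more can be done
None
```

The dish was turned to its stop, lifted straight off, and handed in held by its grip about 85 mm above the base, level to about 1° with the ball within 2 mm of its middle; no contact with the jars or shaker was seen, though the arm hid the shaker in the last picture.

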